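# Lay the standing pan down and slide it up to the bench stop

### The job

A rectangular steel pan stands on its short end on the sorting bench, its closed base facing the wooden stop. Without gripping or lifting it, push it over so that it lies on its base with its open mouth up, and push it along the bench until its leading end sits flat against the stop. Leave the tumbler, the mug and the bowl where they are.

Things in the scene. Friction and masses are not known exactly. Their poses are not given: they have to be found in the camera images.
- pan: Steel food pan, loose, about 0.4 kg, 3 mm walls. Starts standing on a short end: 108 mm wide (its x), 65 deep (y), 176 tall (z). Origin: centre of that end. +y points out of the open mouth; the closed base, at y = -32.5 mm, looks towards the stop. Pushed near the top from the mouth side it tips past about 15 degrees, then falls onto its base: 65 mm high, +y up, +z towards the stop.
- pan_foot (a point): Middle of the lower base edge over which the pan tips (pan x 0, y -32.5, z 0 mm). It stays on the bench, standing and lying. When the pan lies, this is the bottom middle of its trailing end, the upright face to push it along by. Axes as the pan.
- pan_lead_a (a point): One base corner at the leading end (pan x -54, y -32.5, z 176 mm): at the top when standing, on the bench when lying. Axes as the pan.
- pan_lead_b (a point): The other base corner at the leading end (pan x +54, y -32.5, z 176 mm). Axes as the pan.
- stop: Wooden bar screwed to the bench, it cannot move: 220 mm long (its x), 30 mm wide (its y), 40 mm high. Origin: centre of its underside. Its flat face at y = +15 mm looks towards the pan; the pan tips and slides roughly along the stop's -y, with about 55 to 105 mm left to slide once it lies.
- tumbler: Glass tumbler standing upright, loose, 68 mm across, 95 mm high; leave it. Origin: centre of its underside.
- mug: White mug with a handle, standing, loose, 80 mm across, 90 mm high; leave it. Origin: centre of its underside.
- bowl: White bowl, loose, 110 mm across, 50 mm high; leave it. Origin: centre of its underside.
There are look-alikes about, which are no part of the job. Several things have the shape of the pan; the one meant has the colours described above. There is more than one size of the stop; the job needs the larger.

How it is judged:
On the way:
1. the pan lies on its base, mouth up (angle between pan's own y axis and vertical below 0.08 rad), for 0.2 s.
At the end, for the whole second after the job is handed in: The pan lies on its base on the bench, mouth up (within 0.08 rad of level), at rest; both bottom corners of its leading end are within 7 mm of the stop's face and within the stop's length (angle between pan's own y axis and vertical below 0.08 rad and y of pan_lead_a in the frame of stop between 0.005 and 0.022 m and x of pan_lead_a in the frame of stop between -0.11 and 0.11 m and y of pan_lead_b in the frame of stop between 0.005 and 0.022 m and x of pan_lead_b in the frame of stop between -0.11 and 0.11 m and height (world z) of pan_foot below 0.008 m and linear speed of pan below 0.02 m/s); the robot touches nothing.
It fails at once if the pan is lifted or tipped the wrong way: its lower base edge is more than 25 mm above the bench (height (world z) of pan_foot above 0.025 m).
It fails at once if the glass tumbler is moved by more than 20 mm or tipped (distance of tumbler from where it was at the start of the episode above 0.02 m or angle between tumbler's own z axis and vertical above 0.3 rad).
It fails at once if the mug is moved by more than 20 mm or tipped (distance of mug from where it was at the start of the episode above 0.02 m or angle between mug's own z axis and vertical above 0.3 rad).
It fails at once if the bowl is moved by more than 20 mm or tipped (distance of bowl from where it was at the start of the episode above 0.02 m or angle between bowl's own z axis and vertical above 0.3 rad).
It also fails if it takes over 45 s, if anything falls off the work surface, if the arm or the gripper's body presses on something with over 40 N, if the wrist force passes 120 N, or if a joint passes its speed limit or range.

### The arm

A 7-joint arm with a two-finger parallel gripper is mounted at the origin on the work surface. World frame = base frame: x ahead of the robot, y to its left, z up, the work surface at z = 0. Lengths are in m, angles in rad, forces in N, time in s.
With the tool pointing down it reaches from about 0.425 to 0.8 m from the base axis. Payload 8.3 kg.
Tool frame: the origin (TCP) lies on the centre line of the jaws, within the pads' length; the fingertips stand arm.finger_overhang ahead of it and the grasp point (between the pads) lies 8 mm behind it (arm.finger_overhang is the distance from the TCP to the fingertips, in m); z points along the fingers, y is the direction in which the jaws open and shut (so a half turn about z gives the same grasp; the last joint's range is limited). The gripper opens to 85 mm and grips with 20 to 120 N. Pads are 22 mm wide; open, the fingers measure 114 mm over their backs; the gripper's body (76 mm by 85 mm) begins 54 mm behind the grasp point. The pads swing forward as they close: fully open they stand 13 mm farther back than shut.
Start: joints at [1.065, 0.383, 0.016, 1.37, -0.006, 1.388, -0.046], TCP at [0.268, -0.565, 0.242] pointing down, gripper open.
Joint ranges: [-2.95, 2.95], [-0.25, 2.06], [-1.52, 1.56], [0.18, 2.33], [-1.44, 4.58], [0.02, 2.06], [-3.01, 3.01]. Speed limits (rad/s): [2.39, 2.39, 3.01, 3.01, 3.14, 3.14, 3.14].

### API

Orientations are given as a unit quaternion [x, y, z, w].
In Python, from cell import arm gives the robot as it stands.
- The arm moves only by the tool step_arm, never from a script. Its argument "increments" is a list of rows, each a list of 6 numbers: the shift along the world's x, y, z in m, then the turn, a rotation vector about the world's x, y, z in rad. A call has 1 to 8 rows; each row shifts and turns the commanded pose from where the row before left it; what a row does not reach is not made up. A row lasts 1/10 s, in which the tool goes at most 50 mm and 8.59 degrees, less where a joint would pass 70% of its speed; a pose out of reach is approached as far as the arm can. A call is refused whole if a number of a shift passes 0.05 or a number of a turn 0.15, either way. A call with a gripper value outside its range is refused whole. "claw" is the gripper's target within -1 to 1 (shut at 1, half-way at 0, fully open at -1), set as the call begins (left out, the last holds). The fingers move at their own pace and stop on an object; "newtons" is the grip in N (left out, the last holds). Time passes only in rows, so rows that do not move let the fingers close. It gives the time, the measured TCP pose, the force and the opening at its end, in the units of the state.
- arm.get_state(): the state, without advancing time (a new reading comes with each control period).
- arm.camera(name): name is "scene" or "side" or "wrist"; returns a dict with "frame" (400x640x3 uint8, red, green, blue), "vertical_fov" (degrees; the focal length in pixels is half the picture's height over the tangent of half this angle, whatever the lens; pixels are square), "cx", "cy" (the principal point, pixels), "world_from_camera" (4x4, takes a point from camera to world coordinates); the wrist camera has in their place "tool_from_camera" (4x4, takes a point from camera to tool coordinates, whose origin is the TCP and whose axes are the flange's). Camera axes: x right, y up, looking along -z (the intrinsics and any distortion apply to the point x, -y, -z); pixel columns grow to the right and rows downward; lengths in m; the calibration is good to about 2 mm. A picture is of the moment at which its call begins: read the wrist's pose just before it. There is no depth.
- arm.job_done(): hands the job in, once; it reports no verdict.
Trained networks look in the newest picture that a camera, given by its name, has taken for a name from the list of things; names that differ only in an ending like _2 or _b are one class to them, and where a whole thing is asked for, a point or a joint stands for the part that bears it (a point fixed in the world has none). Each returns a list of dicts, best first, with "confidence" (0 to 1); they miss things now and then, are a little off and sometimes report something else, mostly with a low value. They report only what shows in the picture. A call takes as long as a camera call. They do not tell look-alikes from the thing itself.
- arm.boxes_of(camera, name): "bbox" ([left, top, width, height] in pixels, round what is visible of it).
- arm.tip_of(camera, name): "position" ([column, row] in pixels: a listed point, or the origin of a listed thing).
The state is a dict: "t": time; "joint_pos": joint angles; "joint_velocities": joint speeds; "joint_efforts": joint torques, N m; "tool_pos": TCP position; "eef_rot": TCP orientation; "ft_force": force on the tool from outside, world axes, zero at the start; "ft_torque": the same for the moment, N m; "width": finger opening in m.
Only numpy, scipy, OpenCV 4.12 (cv2) and the standard library are available. Lean on these libraries where they do the work, as an engineer would, in place of code of your own. Each camera call takes 0.05 s, during which the arm holds its last target. There are 200 camera calls.

## Working session

There is one attempt and no reset: what is moved stays moved. The work goes in short steps, Python scripts to look and compute and a tool call to move; the robot and the scene stay as the last step left them, time stands still between calls to the robot, and variables do not carry over. Pictures are saved under pics/ and viewed, about 8 in all and at most 12, crops included, and the job is handed in when it is done.

Besides the shell and the picture viewer there is one more tool, called after ">>>" as a command line: name --pt "numbers of a row" for each row, then --argument value for the rest. step_arm: Moves the arm, as the interface text tells. Its arguments: {"type":"object","properties":{"increments":{"type":"array","items":{"type":"array","items":{"type":"number"}}},"claw":{"type":"number"},"newtons":{"type":"number"}},"required":["increments"]}

```bash
mkdir -p pics
cat > h.py <<'E'
import numpy as np, cv2
from cell import arm
def cam(n):
    c=arm.camera(n); return c
def ray(c,px):
    f=c["frame"].shape[0]/2/np.tan(np.radians(c["vertical_fov"])/2)
    T=np.array(c["world_from_camera"]); d=np.array([(px[0]-c["cx"])/f,-(px[1]-c["cy"])/f,-1])
    return T[:3,3],T[:3,:3]@d
def onz(c,px,z=0):
    o,d=ray(c,px); return o+d*(z-o[2])/d[2]
def proj(c,p):
    f=c["frame"].shape[0]/2/np.tan(np.radians(c["vertical_fov"])/2)
    T=np.array(c["world_from_camera"]); q=T[:3,:3].T@(np.asarray(p)-T[:3,3])
    return np.array([c["cx"]-f*q[0]/q[2],c["cy"]+f*q[1]/q[2]])
def save(c,n): cv2.imwrite(n,cv2.cvtColor(c["frame"],cv2.COLOR_RGB2BGR))
E
python3 - <<'E'
from h import *
print(arm.finger_overhang); s=arm.get_state(); print(s['t'],s['tool_pos'],s['eef_rot'],s['width'])
for n in ["scene","side"]:
    c=cam(n); save(c,f"pics/{n}0.png"); print(n,{k:v for k,v in c.items() if k not in("frame",)})
    for t in ["pan","stop","tumbler","mug","bowl","pan_foot","pan_lead_a"]:
        for d in arm.tip_of(n,t): print(t,np.round(d["position"]),round(d["confidence"],2),np.round(onz(c,d["position"]),3))
        if t in("pan","stop"): print([ (np.round(d["bbox"]).tolist(),round(d["confidence"],2)) for d in arm.boxes_of(n,t)])
E
```

```text
0.011
0.0 [ 0.26761048 -0.56429038  0.24129664] [ 9.75590624e-01  2.19595104e-01 -2.29277802e-04 -9.33592240e-04] 0.08522590607660362
scene {'vertical_fov': 55.495298405552674, 'cx': 314.43390202874974, 'cy': 199.1096746621725, 'world_from_camera': array([[-0.41565351, -0.49706146,  0.7616837 ,  1.29001449],
       [ 0.90949634, -0.22073438,  0.352268  ,  0.29568369],
       [-0.00696907,  0.83916997,  0.5438246 ,  0.62659915],
       [ 0.        ,  0.        ,  0.        ,  1.        ]])}
pan [393. 325.] 0.93 [0.77  0.226 0.   ]
[([373.0, 238.0, 58.0, 112.0], 0.94), ([378.0, 188.0, 64.0, 81.0], 0.68), ([274.0, 164.0, 30.0, 37.0], 0.37)]
stop [324. 214.] 0.84 [ 0.472 -0.054  0.   ]
stop [247. 220.] 0.78 [ 0.586 -0.239  0.   ]
[([294.0, 189.0, 62.0, 42.0], 0.67), ([218.0, 198.0, 50.0, 37.0], 0.6)]
tumbler [280. 251.] 0.85 [ 0.667 -0.09   0.   ]
mug [289. 196.] 0.66 [ 0.43  -0.189  0.   ]
bowl [324. 287.] 0.94 [0.733 0.059 0.   ]
pan_foot [412. 332.] 0.85 [0.772 0.265 0.   ]
pan_foot [322. 212.] 0.52 [ 0.464 -0.062  0.   ]
pan_lead_a [383. 206.] 0.9 [0.365 0.091 0.   ]
pan_lead_a [415.
[... 528 characters left out ...]
    ]])}
pan [206. 268.] 0.97 [ 0.77   0.225 -0.   ]
pan [270. 294.] 0.7 [0.585 0.19  0.   ]
pan [410. 241.] 0.27 [ 0.413 -0.186  0.   ]
[([169.0, 199.0, 62.0, 91.0], 0.78), ([243.0, 220.0, 48.0, 100.0], 0.76)]
stop [367. 208.] 0.85 [ 0.584 -0.245  0.   ]
stop [368. 261.] 0.68 [ 0.464 -0.048  0.   ]
[([341.0, 225.0, 64.0, 62.0], 0.78), ([351.0, 189.0, 36.0, 34.0], 0.78)]
tumbler [314. 220.] 0.58 [ 0.676 -0.099  0.   ]
mug [407. 238.] 0.93 [ 0.426 -0.195  0.   ]
bowl [264. 239.] 0.89 [0.732 0.051 0.   ]
pan_foot [197. 278.] 0.69 [0.761 0.259 0.   ]
pan_lead_a [270. 218.] 0.82 [ 0.782 -0.028  0.   ]
pan_lead_a [289. 251.] 0.66 [0.648 0.048 0.   ]
pan_lead_a [165. 210.] 0.57 [1.052 0.137 0.   ]
```

View pics/scene0.png

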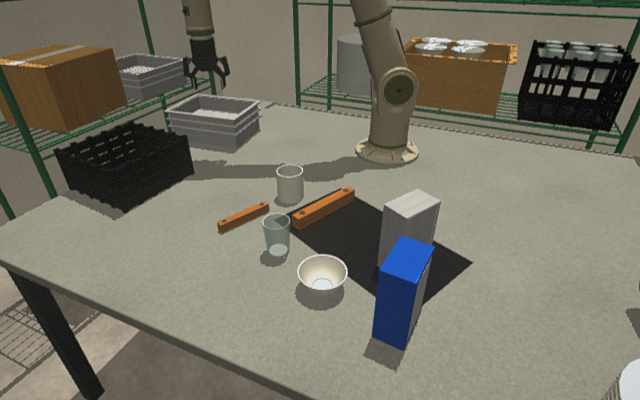

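View pics/side0.png

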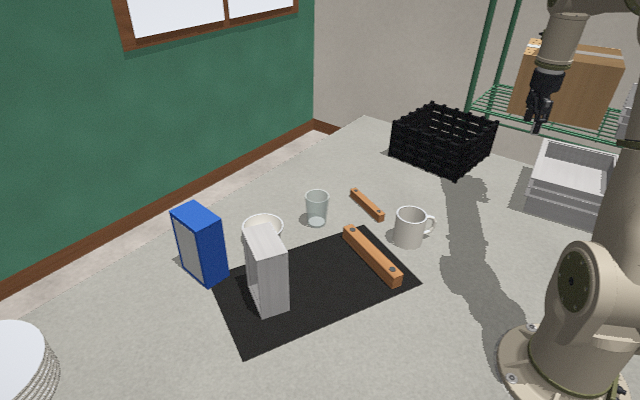

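Scene view: pan candidates are the blue tray (405,290) and the steel-grey tray (408,230). Stop candidates are the long bar (324,207) and the short bar (244,217). I choose the grey pan and the long bar, and check both in a close crop.

Run:
```python
import cv2,numpy as np
a=cv2.imread("pics/side0.png")[205:325,225:425]; b=cv2.imread("pics/scene0.png")[180:300,270:470]
o=[cv2.resize(x,None,fx=4,fy=4,interpolation=cv2.INTER_CUBIC)[:, :] for x in (a,b)]
cv2.imwrite("pics/crop_side.png",o[0]);cv2.imwrite("pics/crop_scene.png",o[1])
```

```text
(no output)
```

View pics/crop_side.png

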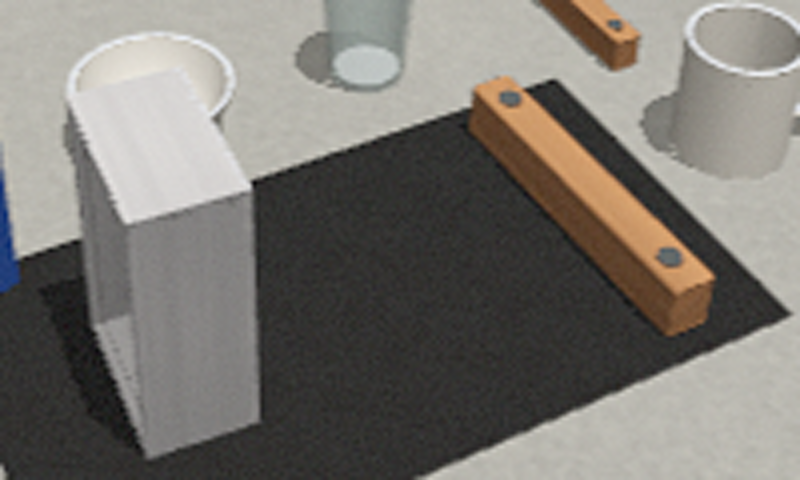

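View pics/crop_scene.png

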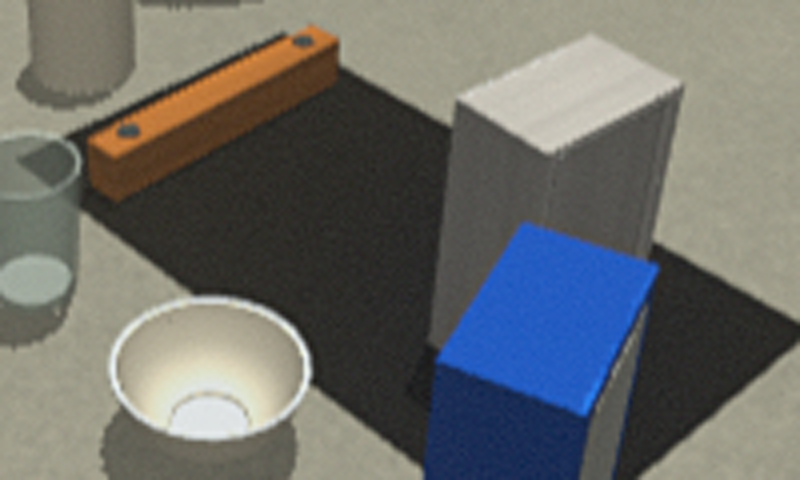

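```bash
cat > m.py <<'E'
from h import *
from scipy.optimize import least_squares
cs={n:cam(n) for n in("side","scene")}
off={"side":(225,205),"scene":(270,180)}
def fit(obs,pts,x0):
    P=np.array(pts)
    def w(x):
        c,s=np.cos(x[2]),np.sin(x[2]); return lambda p:np.array([x[0]+c*p[0]-s*p[1],x[1]+s*p[0]+c*p[1],p[2]])
    def r(x):
        return np.concatenate([proj(cs[n],w(x)(p))-(np.array(q)/4+off[n]) for n,p,q in obs])
    s=least_squares(r,x0,loss="soft_l1"); return s.x,np.abs(s.fun).max(),s.fun.round(1)
a,b,h=.054,.0325,.176
# yaw ~: pan -y to stop direction
ps=[("side",(a,b,h),(70,95)),("side",(a,-b,h),(183,68)),("side",(-a,-b,h),(250,187)),("side",(-a,b,h),(128,223)),
("side",(-a,b,0),(152,458)),("side",(-a,-b,0),(258,423))]
ps+=[("scene",(a,-b,h),(458,97)),("scene",(-a,-b,h),(592,35)),("scene",(-a,b,h),(683,88)),("scene",(a,b,h),(552,153))]
ss=[("side",(.11,.015,.04),(472,90)),("side",(.11,-.015,.04),(512,77)),("side",(-.11,-.015,.04),(714,280)),("side",(-.11,.015,.04),(668,295)),("side",(-.11,.015,0),(672,335)),
("scene",(-.11,-.015,.04),(312,27)),("scene",(-.11,.015,.04),(338,42)),("scene",(.11,.015,.04),(115,158)),("scene",(.11,.015,0),(118,203)),("scene",(-.11,.015,0),(338,80))]
for o in (ps,ss):
    best=min((fit(o,[],[ .55,.1,y]) for y in np.arange(-3,3,.7)),key=lambda s:np.abs(s[2]).sum())
    print(best)
E
python3 m.py; python3 -c "
from h import *
s=arm.get_state();print(s['t'],s['joint_pos'].tolist() if hasattr(s['joint_pos'],'tolist') else s['joint_pos'])"
```

```text
(array([ 0.58146211,  0.20121533, -0.49949557]), np.float64(2.3059348636416246), array([-1.5, -0.1, -0.7, -0.7,  0.4,  0.2, -0.5,  0.2, -1. ,  0.5,  0.2,
       -0.2, -0.4, -1. , -0.3, -1.4,  0.4, -2.3, -0.6, -0.9]))
(array([ 0.46211265, -0.0537368 , -0.40819604]), np.float64(1.9136908581713499), array([-0.6, -1.4, -1.3, -1.4,  0.1, -1.3,  1.5, -0.6, -1.6,  1.3,  0.4,
       -1.9,  1.2, -1.8,  0. , -1.4, -0.3, -0.5,  0.5, -0. ]))
1.1 [1.0651045791935436, 0.38339925643633677, 0.016391164617333434, 1.370105344233714, -0.00632159680298568, 1.388196727180447, -0.04648357044836647]
```

Side crop: grey pan, with its top corners at crop (70,95), (183,68), (250,187) and (128,223). The mouth points left, away from the long bar, so this is the right pan. Scene crop: the closed base faces the long bar, and the blue tray stands in front of it as a look-alike. The fit puts the pan at (0.581, 0.201) with yaw -0.50, and the stop at (0.462, -0.054) with yaw -0.41. Next I move to a point behind the mouth.

>>> step_arm --pt "0.015 0.0355 0.004 0 0 0.026" --pt "0.015 0.0355 0.004 0 0 0.026" --pt "0.015 0.0355 0.004 0 0 0.026" --pt "0.015 0.0355 0.004 0 0 0.026" --pt "0.015 0.0355 0.004 0 0 0.026" --pt "0.015 0.0355 0 0 0 0.026" --pt "0.015 0.0355 0 0 0 0.026" --pt "0.015 0.0355 0 0 0 0.026" --claw 0

```text
t: 1.9
tool_pos: [0.3882, -0.2792, 0.2626]
eef_rot: [0.947, 0.32, 0.0, 0.0]
ft_force: [0.1, 0.8, -0.1]
width: 0.0422
```

>>> step_arm --pt "0.015 0.0355 0 0 0 0.026" --pt "0.015 0.0355 0 0 0 0.026" --pt "0.015 0.0355 0 0 0 0.026" --pt "0.015 0.0355 0 0 0 0.026" --pt "0.015 0.0355 0 0 0 0.026" --pt "0.015 0.0355 0 0 0 0.026" --pt "0.015 0.0355 0 0 0 0.026" --pt "0.015 0.0355 0 0 0 0.026"

```text
t: 2.7
tool_pos: [0.5083, 0.0047, 0.2626]
eef_rot: [0.909, 0.417, 0.0, 0.0]
ft_force: [0.1, -0.4, -0.2]
width: 0.0429
```

>>> step_arm --pt "0.015 0.0355 0 0 0 0.026" --pt "0.015 0.0355 0 0 0 0.026" --pt "0.015 0.0355 0 0 0 0.026" --pt "0.015 0.0355 0 0 0 0.026" --pt "0.015 0.0355 0 0 0 0.026" --pt "0.015 0.0355 0 0 0 0.026" --pt "0.015 0.0355 0 0 0 0.026" --pt "0.015 0.0355 0 0 0 0.026"

```text
t: 3.5
tool_pos: [0.6285, 0.2884, 0.2622]
eef_rot: [0.861, 0.509, 0.0, 0.0]
ft_force: [0.1, -0.1, 0.3]
width: 0.0431
```

>>> step_arm --pt "0 0 -0.025 0 0 0" --pt "0 0 -0.025 0 0 0" --pt "0 0 -0.025 0 0 0" --pt "0 0 -0.025 0 0 0" --pt "-0.0096 -0.0176 0 0 0 0" --pt "-0.0072 -0.0132 0 0 0 0" --pt "0 0 0 0 0 0"

```text
t: 4.2
tool_pos: [0.6112, 0.2542, 0.1621]
eef_rot: [0.862, 0.507, -0.001, 0.001]
ft_force: [0.1, -0.6, 0.3]
width: 0.0425
```

Run:
```python
from h import *
a=cam("side"); b=cam("scene")
im=[cv2.resize(x,(800,600)) for x in (a["frame"][150:330,190:430],)]
cv2.imwrite("pics/s1.png",cv2.cvtColor(im[0],cv2.COLOR_RGB2BGR))
```

```text
(no output)
```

View pics/s1.png

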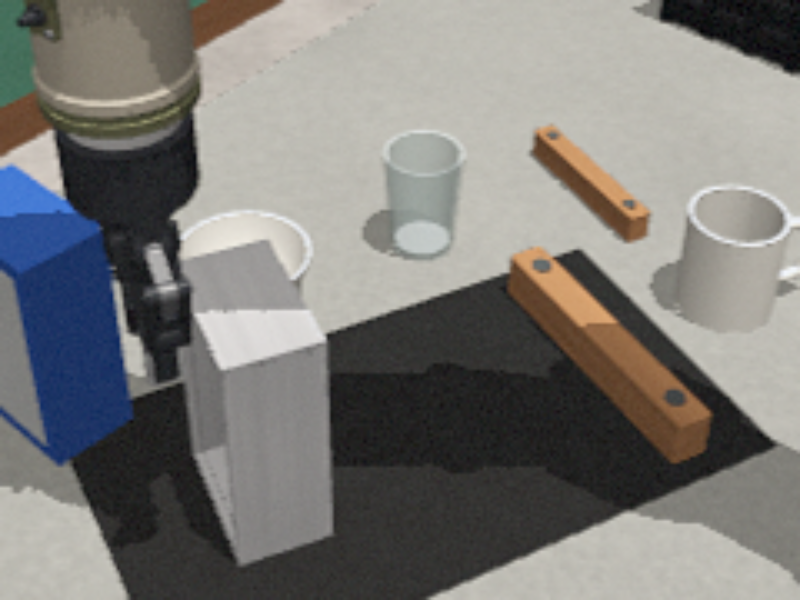

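The fingers at (165,350) stand just behind the grey pan's mouth, clear of the blue tray. I start the push.

>>> step_arm --pt "-0.0038 -0.007 0 0 0 0" --pt "-0.0038 -0.007 0 0 0 0" --pt "-0.0038 -0.007 0 0 0 0" --pt "-0.0038 -0.007 0 0 0 0" --pt "-0.0029 -0.0053 0 0 0 0" --pt "-0.0029 -0.0053 0 0 0 0" --pt "-0.0029 -0.0053 0 0 0 0" --pt "-0.0029 -0.0053 0 0 0 0"

```text
t: 5.1
tool_pos: [0.584, 0.2068, 0.1622]
eef_rot: [0.861, 0.508, -0.0, -0.0]
ft_force: [0.3, 0.1, -0.3]
width: 0.0427
```

>>> step_arm --pt "-0.0029 -0.0053 0 0 0 0" --pt "-0.0029 -0.0053 0 0 0 0" --pt "-0.0029 -0.0053 0 0 0 0" --pt "-0.0029 -0.0053 0 0 0 0" --pt "0 0 0 0 0 0" --pt "0 0 0 0 0 0" --pt "0 0 0 0 0 0"

```text
t: 5.8
tool_pos: [0.5726, 0.1864, 0.1623]
eef_rot: [0.861, 0.509, 0.0, -0.0]
ft_force: [-0.3, 0.1, -0.0]
width: 0.0427
```

Run:
```python
from h import *
a=cam("side")
cv2.imwrite("pics/s2.png",cv2.cvtColor(cv2.resize(a["frame"][150:330,190:430],(800,600)),cv2.COLOR_RGB2BGR))
```

```text
(no output)
```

View pics/s2.png

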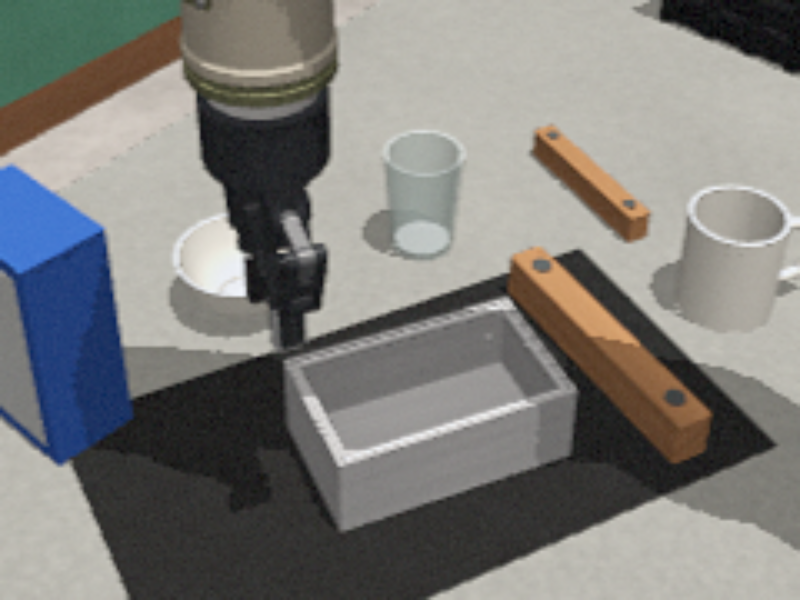

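The pan lies mouth up, with its rim corners at crop (287,362), (345,462), (575,395) and (505,300). I fit its pose.

Run:
```python
from h import *
from scipy.optimize import least_squares
c=cam("side")
# local: x = pan x, y = backwards from foot (lead at y=-.176)
obs=[((.054,0,.065),(287,362)),((-.054,0,.065),(345,462)),((-.054,-.176,.065),(575,395)),((.054,-.176,.065),(505,300)),((-.054,0,0),(342,530)),((-.054,-.176,0),(573,458)),((.054,0,0),(290,432))]
W=lambda x,p:np.array([x[0]+np.cos(x[2])*p[0]-np.sin(x[2])*p[1],x[1]+np.sin(x[2])*p[0]+np.cos(x[2])*p[1],p[2]])
s=least_squares(lambda x:np.concatenate([proj(c,W(x,p))-(np.array(q)*.3+[190,150]) for p,q in obs]),[.56,.17,-.5],loss="soft_l1")
x=s.x; print(x,s.fun.round(1))
S=np.array([.4621,-.0537,-.4082]);R=np.array([[np.cos(S[2]),np.sin(S[2])],[-np.sin(S[2]),np.cos(S[2])]])
for p in [(-.054,-.176,0),(.054,-.176,0),(0,0,0)]: print(R@(W(x,p)[:2]-S[:2]))
t=arm.get_state()['tool_pos']; print(R@(t[:2]-S[:2]),t, "tool in pan y:", (t[:2]-x[:2])@[-np.sin(x[2]),np.cos(x[2])])
```

```text
[ 0.56050092  0.16765309 -0.50610025] [-0.4 -0.2 -1.1  1.7  1.4 -0.9  1.  -0.6  0.3  1.3 -0.3 -0.1 -0.3 -1.5]
[-0.06849623  0.07234797]
[0.03898663 0.06179163]
[0.00244813 0.24222704]
[0.00611419 0.26430002] [0.5726278  0.18645722 0.16224213] tool in pan y: 0.02232562005046582
```

>>> step_arm --pt "0.0079 0.0184 0 0 0 0.048" --pt "0 0 -0.02 0 0 0.048" --pt "0 0 -0.027 0 0 0" --pt "0 0 -0.027 0 0 0" --pt "0 0 -0.027 0 0 0" --pt "0 0 -0.026 0 0 0" --pt "0 0 0 0 0 0"

```text
t: 6.6
tool_pos: [0.578, 0.2035, 0.0314]
eef_rot: [0.836, 0.549, -0.003, -0.001]
ft_force: [-0.5, -0.6, -0.2]
width: 0.0433
```

>>> step_arm --pt "-0.0032 -0.0073 0 0 0 0" --pt "-0.0032 -0.0073 0 0 0 0" --pt "-0.0032 -0.0073 0 0 0 0" --pt "-0.0032 -0.0073 0 0 0 0" --pt "-0.0032 -0.0073 0 0 0 0" --pt "-0.0032 -0.0073 0 0 0 0" --pt "-0.0032 -0.0073 0 0 0 0" --pt "-0.0032 -0.0073 0 0 0 0"

```text
t: 7.4
tool_pos: [0.5556, 0.1472, 0.0368]
eef_rot: [0.835, 0.55, 0.002, -0.0]
ft_force: [1.5, 5.3, 4.9]
width: 0.0426
```

Run:
```python
from h import *
a=cam("side"); t=arm.get_state(); print(t['tool_pos'],t['ft_force'])
S=np.array([.4621,-.0537,-.4082]);R=np.array([[np.cos(S[2]),np.sin(S[2])],[-np.sin(S[2]),np.cos(S[2])]])
print(R@(t['tool_pos'][:2]-S[:2]))
cv2.imwrite("pics/s3.png",cv2.cvtColor(cv2.resize(a["frame"][150:330,190:430],(800,600)),cv2.COLOR_RGB2BGR))
```

```text
[0.55520268 0.14544327 0.03640123] [0.44677479 3.3141043  2.58533795]
[0.00640158 0.21973887]
```

View pics/s3.png

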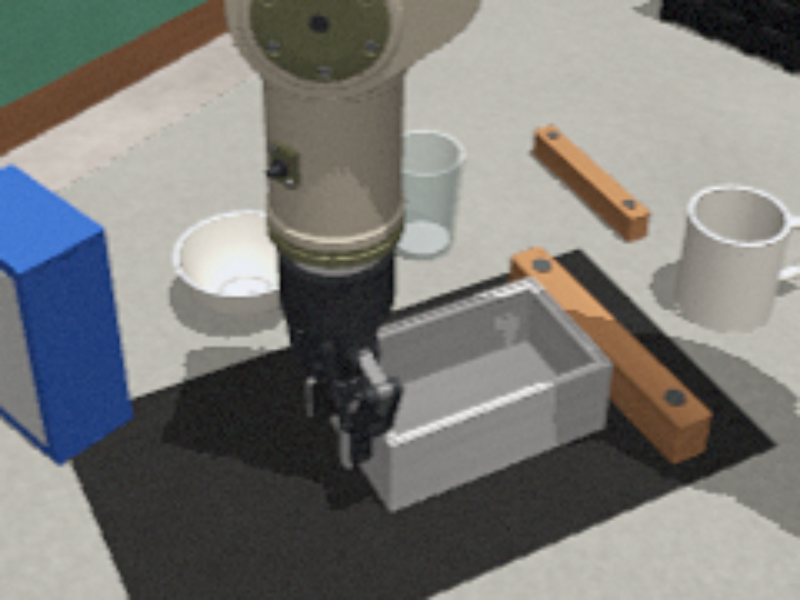

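The pan slides along; its trailing face meets the fingers at (370,450) and its leading end is near the bar at (600,370). I continue slowly.

>>> step_arm --pt "-0.002 -0.0046 0 0 0 0" --pt "-0.002 -0.0046 0 0 0 0" --pt "-0.0016 -0.0037 0 0 0 0" --pt "0 0 0 0 0 0"

```text
t: 7.85
tool_pos: [0.5496, 0.1333, 0.036]
eef_rot: [0.836, 0.549, 0.001, 0.0]
ft_force: [2.1, 3.1, 1.9]
width: 0.0427
```

>>> step_arm --pt "-0.0008 -0.0018 0 0 0 0" --pt "-0.0008 -0.0018 0 0 0 0" --pt "0 0 0 0 0 0"

```text
t: 8.15
tool_pos: [0.5482, 0.1301, 0.0358]
eef_rot: [0.836, 0.549, 0.001, 0.0]
ft_force: [2.4, 3.8, 3.2]
width: 0.0429
```

>>> step_arm --pt "-0.0008 -0.0018 0 0 0 0" --pt "-0.0008 -0.0018 0 0 0 0" --pt "0 0 0 0 0 0"

```text
t: 8.45
tool_pos: [0.5474, 0.1296, 0.0362]
eef_rot: [0.835, 0.55, 0.003, -0.001]
ft_force: [6.4, 12.6, -1.2]
width: 0.0426
```

Run:
```python
from h import *
a=cam("side"); t=arm.get_state(); print(t['tool_pos'],t['ft_force'])
cv2.imwrite("pics/s4.png",cv2.cvtColor(cv2.resize(a["frame"][210:300,280:400],(800,600),interpolation=2),cv2.COLOR_RGB2BGR))
```

```text
[0.54737144 0.12960202 0.03615239] [ 7.99610544 12.51046165 -1.34064001]
```

View pics/s4.png

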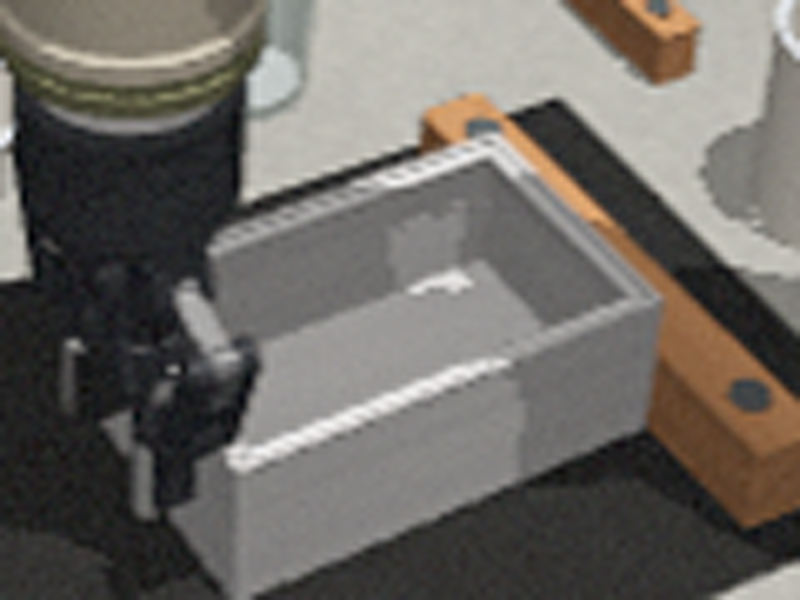

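The pan's leading end meets the bar (near corner at 650,420) and the push force rose to about 14 N. I press a little more to square it, then back off and check.

>>> step_arm --pt "-0.0006 -0.0014 0 0 0 0" --pt "-0.0006 -0.0014 0 0 0 0" --pt "0 0 0 0 0 0"

```text
t: 8.8
tool_pos: [0.5473, 0.1296, 0.0371]
eef_rot: [0.834, 0.551, 0.005, -0.002]
ft_force: [10.3, 19.7, -0.4]
width: 0.0428
```

>>> step_arm --pt "0.002 0.0046 0 0 0 0" --pt "0.004 0.0092 0 0 0 0" --pt "0.008 0.0184 0 0 0 0" --pt "0.012 0.0275 0 0 0 0" --pt "0 0 0.03 0 0 0" --pt "0 0 0.05 0 0 0" --pt "0 0 0.05 0 0 0" --pt "0 0 0.03 0 0 0"

```text
t: 9.6
tool_pos: [0.5715, 0.1828, 0.1987]
eef_rot: [0.836, 0.549, 0.001, 0.001]
ft_force: [1.4, 0.1, -0.0]
width: 0.043
```

Run:
```python
from h import *
for n,(r,c0) in {"side":(210,280),"scene":(170,270)}.items():
    a=cam(n)
    for t in ("pan_lead_a","pan_lead_b","pan_foot"):
        print(n,t,[(np.round(d["position"]).tolist(),round(d["confidence"],2)) for d in arm.tip_of(n,t)])
    cv2.imwrite(f"pics/{n}5.png",cv2.cvtColor(cv2.resize(a["frame"][r:r+90,c0:c0+120],(800,600),interpolation=2),cv2.COLOR_RGB2BGR))
```

```text
side pan_lead_a [([195.0, 232.0], 0.97), ([376.0, 276.0], 0.96), ([165.0, 208.0], 0.88), ([353.0, 247.0], 0.64)]
side pan_lead_b [([195.0, 232.0], 0.97), ([376.0, 276.0], 0.96), ([165.0, 208.0], 0.88), ([353.0, 247.0], 0.64)]
side pan_foot [([306.0, 286.0], 0.74), ([193.0, 279.0], 0.58)]
scene pan_lead_a [([314.0, 226.0], 0.97), ([430.0, 245.0], 0.83), ([341.0, 209.0], 0.81), ([417.0, 284.0], 0.65)]
scene pan_lead_b [([314.0, 226.0], 0.97), ([430.0, 245.0], 0.83), ([341.0, 209.0], 0.81), ([417.0, 284.0], 0.65)]
scene pan_foot [([411.0, 331.0], 0.95), ([375.0, 246.0], 0.76)]
```

View pics/side5.png

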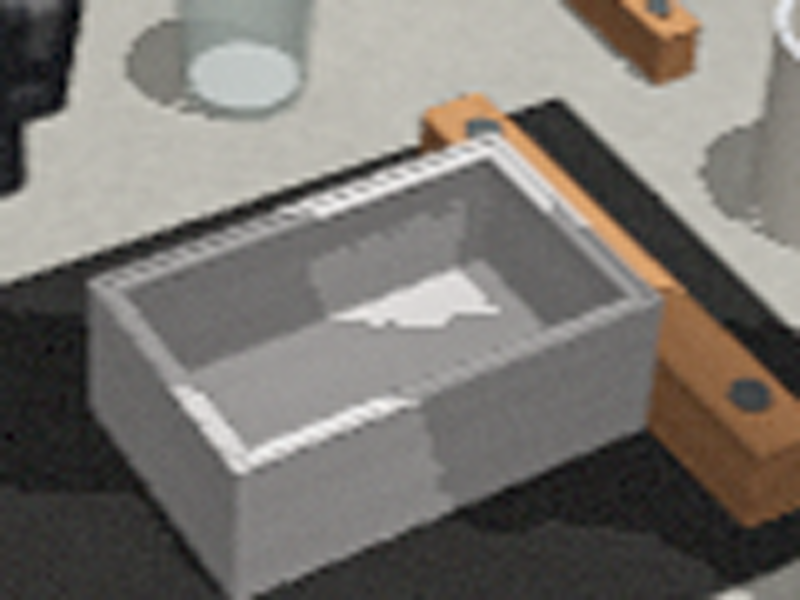

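View pics/scene5.png

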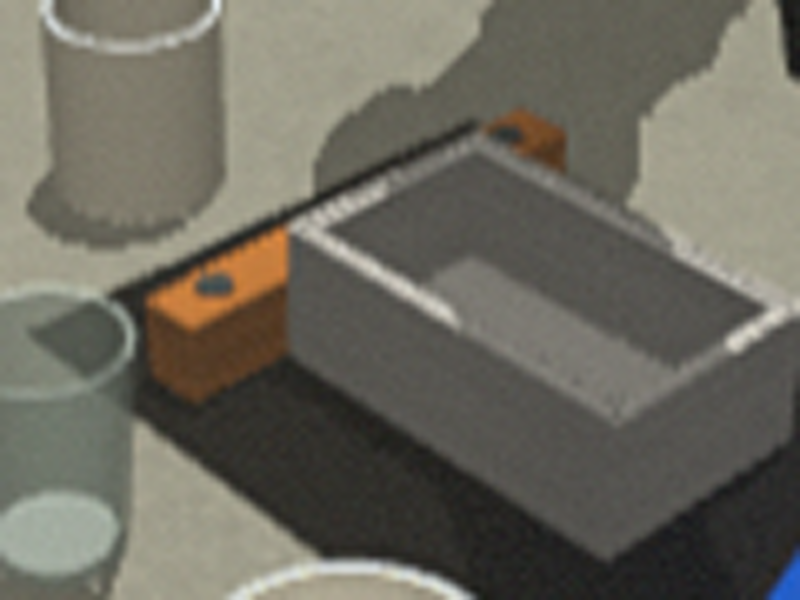

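Both views show the pan mouth up against the bar: in the side crop the near lead corner is at (648,430), in the scene crop the far one at (290,357). I check squareness numerically.

Run:
```python
from h import *
from scipy.optimize import least_squares
cs={n:cam(n) for n in("side","scene")}; of={"side":(280,210),"scene":(270,170)}
A,B=-.054,.054;h=.065;L=-.176
pan=[("side",(B,0,h),(90,285)),("side",(A,0,h),(243,470)),("side",(A,L,h),(658,298)),("side",(B,L,h),(490,138)),("side",(A,0,0),(237,600)),("side",(A,L,0),(648,430)),("side",(B,0,0),(92,408)),
("scene",(B,L,h),(292,230)),("scene",(A,L,h),(478,135)),("scene",(B,0,h),(615,425)),("scene",(A,0,h),(800,310)),("scene",(B,0,0),(610,560)),("scene",(B,L,0),(290,357))]
W=lambda x,p:np.array([x[0]+np.cos(x[2])*p[0]-np.sin(x[2])*p[1],x[1]+np.sin(x[2])*p[0]+np.cos(x[2])*p[1],p[2]])
S=np.array([.4621,-.0537,-.4082]);R=np.array([[np.cos(S[2]),np.sin(S[2])],[-np.sin(S[2]),np.cos(S[2])]])
for sel in (("side",),("scene",),("side","scene")):
    o=[q for q in pan if q[0] in sel]
    s=least_squares(lambda x:np.concatenate([proj(cs[n],W(x,p))-(np.array(q)*.15+of[n]) for n,p,q in o]),[.53,.12,-.4],loss="soft_l1")
    print(sel,s.x,np.abs(s.fun).max(),[ (R@(W(s.x,(q,L,0))[:2]-S[:2])).round(4) for q in (A,B)])
for n in cs:
  for t in("tumbler","mug","bowl"): print(n,t,[np.round(onz(cs[n],d["position"]),3)[:2] for d in arm.tip_of(n,t)[:1]])
```

```text
('side',) [ 0.53948633  0.11993481 -0.39920297] 1.1085225712729994 [array([-0.0503,  0.0136]), array([0.0577, 0.0146])]
('scene',) [ 0.54628267  0.12146818 -0.40774593] 1.25157665575 [array([-0.0462,  0.0182]), array([0.0618, 0.0182])]
('side', 'scene') [ 0.54082573  0.11992491 -0.40084133] 1.6796679563800865 [array([-0.0494,  0.0142]), array([0.0586, 0.015 ])]
side tumbler [array([ 0.676, -0.103])]
side mug [array([ 0.421, -0.191])]
side bowl [array([0.741, 0.055])]
scene tumbler [array([ 0.664, -0.094])]
scene mug [array([ 0.433, -0.188])]
scene bowl [array([0.735, 0.056])]
```

The pan is square and flush: yaw -0.401 against the stop's -0.408, and both corners are about 15 mm from the stop's origin, which is its face. The other items are where they were. I hand in.

```bash
python3 -c "
from cell import arm
print(arm.get_state()['ft_force']); print(arm.job_done())"
```

```text
[-0.53823737 -0.05450082  0.39025637]
the job is handed in; nothing more can be done
None
```

I tipped the grey steel pan over from its mouth side and pushed it along until it met the long wooden stop. I then backed the arm off, lifted it clear and handed the job in. The hand-in gives no verdict.

- **Pan:** it lies mouth up. Both cameras together put its leading base corners 14.2 and 15.0 mm from the stop's origin in y, where the face is at 15 mm. It is within about 0.01 rad of square and within the stop's length.
- **Camera disagreement:** the side view alone gave 13.6 and 14.6 mm, the scene view alone 18.2 mm for both. All of these are inside the 5–22 mm band.
- **Stop contact:** the push force rose to about 22 N, which confirmed that the pan had reached the stop.
- **Other items:** the tumbler, mug and bowl were found within about 10 mm of their first positions, which is about the detection noise. The gripper was clear of everything, with wrist force near zero.

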